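# Close the breakfast tub and pick up the caddy by its telescoping handle

### The job

Get the wooden breakfast caddy ready to carry out: press the loose lid down on the round tub until it has snapped on and sits level all round, then squeeze the button in the caddy's handle, draw the handle up past its first stop to its second stop (fully out), and lift the caddy by it, level and well clear of the worktop (about 10 cm). Finish while still holding it up like that, with the closed tub and the mug aboard, and leave everything else on the worktop where it is.

Things in the scene. Friction and masses are not known exactly. Their poses are not given: they have to be found in the camera images.
- caddy: Wooden carrying caddy, loose: open tray 150 (its x) x 290 (its y) x 50 mm high, 7 mm walls, 6 mm floor, split by a low partition at y = 0, with an upright telescope tube in the middle carrying a black grip. About 0.45 kg empty, 0.85 to 0.97 kg loaded. Origin at the centre of its underside, z up. Bay middles at y = +71 and -71 mm: tub in one, mug in the other, either way round.
- grip (a point): Centre of the handle grip, a black rounded bar 84 mm long (caddy y), 22 mm thick (caddy x), 28 mm high, straight above the caddy's origin; axes as the caddy's. Stowed it is 119 mm above the caddy's underside, 5 mm free between it and the tube's collar (24 mm across, top at 100 mm); drawn fully out it is 209 mm above.
- button_face (a point): Middle of the outer face of the grey release button, 34 mm long (caddy y) x 18 mm high, in the middle of the grip's -x side, 6.5 mm proud of it: grip and button together are 28.5 mm thick. Spring 1.5 N at first, 4.5 N fully in. Pinching the middle of the grip across caddy x squeezes the button.
- button (a joint): How far the button is squeezed in, m: 0 out, 0.0055 fully in (1 mm proud). The latch is free above about 0.004; the button springs out when released.
- handle (a joint): How far the telescope is drawn, m: 0 stowed, 0.045 first stop, 0.090 second stop (end of travel). Button out: a pin locks it at each of the three (1 mm play) and pulling only lifts the caddy. Button held in: it slides with about 2 N, its own weight included, past the first stop to the end.
- tub: Round white food tub, loose, 88 mm across and 68 mm high, about 0.16 kg, standing in one bay of the caddy. Origin at the centre of its underside, z up. Four small sprung lugs just below the rim hold the lid.
- lid: Round flat grey lid, 100 mm across, plate 5 mm thick, skirt 11 mm deep, loose. Origin at the centre of the plate's underside, z up; top 5 mm above it. At the start it lies loose on the tub's lugs, origin about 77 mm above the tub's; seated, the plate rests on the rim, origin 68 mm above the tub's, level. 8 N in its middle (20 N if 20 mm off) snaps it on; at one edge only that side may go down.
- mug: Striped white mug, empty, 86 mm across and 90 mm high, loose in the bay without the tub; its handle (120 mm over all) points along the caddy's x. Origin at the middle of its underside's outline, handle included.
- lemon: Lemon, 70 mm long, loose on the worktop on the right: leave alone. Origin at its underside.
- garlic: Garlic bulb, 60 mm, loose on the worktop on the right: leave alone. Origin at its underside.
- apple: Apple, 76 mm, loose on the worktop on the right: leave alone. Origin at its underside.
- peeler: Green-handled peeler, 170 mm long, 18 mm high, lying at the sink's edge on the left: leave alone. Origin at its underside.
- fork: Steel fork, 193 mm long, lying at the back left: leave alone. Origin at its underside.
Not all that is in view belongs to the job. Of the things that look like the lid, the larger one is meant.

How it is judged:
On the way, in this order (a step that is already met when the one before it is completed fails the run):
1. the lid is seated level on the tub while the handle is still stowed (z of lid in the frame of tub below 0.0698 m and angle between the z axis of lid and the z axis of tub, either way round below 0.035 rad and value of joint handle below 0.01 m), for 0.2 s.
2. the handle is drawn out to its second stop, held by the fingers (value of joint handle above 0.086 m and contact force between the fingers and caddy above 1 N), for 0.2 s.
At the end, for the whole second after the job is handed in: The gripper holds the caddy by its handle, still (under 0.03 m/s) and level to 0.15 rad, its underside more than 60 mm above the worktop, the handle within 4 mm of its second stop; the lid is seated on the tub to within 1.8 mm and 0.035 rad, and tub and mug stand on the floor of their bays (all of step 2 and height (world z) of caddy above 0.06 m and angle between caddy's own z axis and vertical below 0.15 rad and linear speed of caddy below 0.03 m/s and horizontal distance between caddy and grip below 0.04 m and z of lid in the frame of tub below 0.0698 m and angle between the z axis of lid and the z axis of tub, either way round below 0.035 rad and horizontal distance between lid and tub below 0.006 m and z of each of tub, mug in the frame of caddy below 0.012 m and distance between each of tub, mug and caddy below 0.11 m); the arm keeps its last pose, push and grip.
It fails at once if the caddy was tipped by more than 0.4 rad (angle between caddy's own z axis and vertical above 0.4 rad).
It fails at once if something else on the worktop was moved by more than 30 mm (distance of any of lemon, garlic, apple, peeler, fork from where it was at the start of the episode above 0.03 m).
It also fails if it takes over 48 s, if anything falls off the work surface, if the arm or the gripper's body presses on something with over 40 N, if the wrist force passes 120 N, or if a joint passes its speed limit or range.

### The arm

A 6-joint arm with a two-finger parallel gripper is mounted at the origin on a cart in front of the work surface, level with it; the furniture and walls round the work are solid. World frame = base frame: x ahead of the robot, y to its left, z up, the work surface at z = 0. Lengths are in m, angles in rad, forces in N, time in s.
With the tool pointing down it reaches from about 0.425 to 0.95 m from the base axis. Payload 3.5 kg.
Tool frame: the origin (TCP) lies between the finger pads; the fingertips stand 19 mm ahead of it and the grasp point (between the pads) is the TCP; z points along the fingers, y is the line along which they close (so a half turn about z gives the same grasp; the last joint's range is limited). The gripper opens to 85 mm and grips with 20 to 120 N. Pads are 22 mm wide; open, the fingers measure 114 mm over their backs; the gripper's body (76 mm by 85 mm) begins 54 mm behind the grasp point. The pads swing forward as they close: fully open they stand 13 mm farther back than shut.
Start: joints at [0.969, 0.286, 1.577, -0, 1.279, -0.15], TCP at [0.295, 0.607, 0.25] pointing down, gripper open.
Joint ranges: [-2.77, 2.77], [-0.9, 2.22], [0.21, 2.48], [-1.53, 4.67], [0.24, 2.81], [-2.84, 2.84]. Speed limits (rad/s): [2.79, 2.79, 3.14, 3.14, 3.14, 3.14].

### API

Orientations are given as a unit quaternion [x, y, z, w].
In Python, from plant import get_state, cams, ctrl gives the robot as it stands. The module is installed in compiled form; this text tells all that it offers.
- The arm moves only by the tool jog_arm, never from a script. Its argument "deltas" is text: rows parted by semicolons, each of 6 numbers parted by spaces: the shift along the world's x, y, z normalised to -1 to 1, where 1 is 0.02 m, then the turn, a rotation vector about the world's x, y, z normalised to -1 to 1, where 1 is 0.1 rad. In form: x y z ax ay az; .... A call has 1 to 20 rows; each row shifts and turns the commanded pose from where the row before left it; what a row does not reach is not made up. A row lasts 1/8 s, in which the tool goes at most 62.5 mm and 10.7 degrees, less where a joint would pass 70% of its speed; a pose out of reach is approached as far as the arm can. A call with a number of a shift or a turn outside -1 to 1 is refused whole. A call with a gripper value outside its range is refused whole. "gripper" is the opening, from 0 (shut) to 1 (fully open), set as the call begins (left out, the last holds). The fingers move at their own pace and stop on an object; "squeeze" is the grip in N (left out, the last holds). Time passes only in rows, so rows that do not move let the fingers close. It gives the time, the measured TCP pose, the force, the opening and the grip force at its end, in the units of the state.
- get_state(): the state, without advancing time (a new reading comes with each control period).
- cams.read_camera(name): name is "scene" or "top" or "wrist"; returns a dict with "color" (384x512x3 uint8, blue, green, red), "vfov" (degrees; the focal length in pixels is half the picture's height over the tangent of half this angle, whatever the lens; pixels are square), "cx", "cy" (the principal point, pixels), "rvec" (rotation vector, rad) and "tvec" (3), from world to camera coordinates, as OpenCV has them. Camera axes: x right, y down, z forward; pixel columns grow to the right and rows downward; lengths in m; the calibration is good to about 2 mm. A picture is of the moment at which its call begins. There is no depth.
- ctrl.sign_off(): hands the job in; it is judged then, once.
The state is a dict: "time": time; "qpos": joint angles; "dq": joint speeds; "joint_efforts": joint torques, N m; "eef_pos": TCP position; "tcp_rot": TCP orientation; "contact_force": force on the tool from outside, world axes, zero at the start; "wrist_torque": the same for the moment, N m; "opening": opening from 0.0 (shut) to 1.0 (fully open); "finger_force": force on a finger pad.
Only numpy, scipy, OpenCV 4.12 (cv2) and the standard library are available. Lean on these libraries where they do the work, as an engineer would, in place of code of your own. Each camera call takes 0.05 s, during which the arm holds its last target. There are 200 camera calls.

## Working session

There is one attempt and no reset: what is moved stays moved. The work goes in short steps, Python scripts to look and compute and a tool call to move; the robot and the scene stay as the last step left them, time stands still between calls to the robot, and variables do not carry over. Pictures are saved under pics/ and viewed, at most 10 in all, crops included, and the job is handed in when it is done.

Besides the shell and the picture viewer there is one more tool, called after "Call:" as a command line: name --argument value ..., lists and objects as JSON in quotes. jog_arm: Moves the arm, as the interface text tells. Its arguments: {"type":"object","properties":{"deltas":{"type":"string"},"gripper":{"type":"number"},"squeeze":{"type":"number"}},"required":["deltas"]}

```bash
mkdir -p pics && cat > h.py <<'E'
import numpy as np, cv2
from plant import get_state, cams, ctrl
def cam(n,save=None):
    d=cams.read_camera(n)
    f=192/np.tan(np.radians(d['vfov'])/2)
    K=np.array([[f,0,d['cx']],[0,f,d['cy']],[0,0,1]])
    R=cv2.Rodrigues(np.array(d['rvec'],float))[0]; t=np.array(d['tvec'],float).ravel()
    if save: cv2.imwrite(save,d['color'])
    return d['color'],K,R,t
def ray(c,u,v,z):
    _,K,R,t=c
    o=-R.T@t; w=R.T@np.linalg.solve(K,[u,v,1.]); return o+w*(z-o[2])/w[2]
def proj(c,p):
    _,K,R,t=c
    q=K@(R@np.array(p,float)+t); return q[:2]/q[2]
E
python3 - <<'E'
from h import *
import pickle
a=cam('scene');b=cam('top')
pickle.dump((a,b),open('c.pkl','wb'))
for n,c in(('scene',a),('top',b)):
    cv2.imwrite(f'pics/{n}0.png',cv2.resize(c[0],(800,600),interpolation=cv2.INTER_CUBIC)); print(n,-c[2].T@c[3],c[1][0,0])
E
```

```text
scene [ 0.13259552 -0.72453399  0.78083934] 403.1194407260493
top [ 0.53009503 -0.06061963  0.94507698] 353.4127177798066
```

View pics/scene0.png

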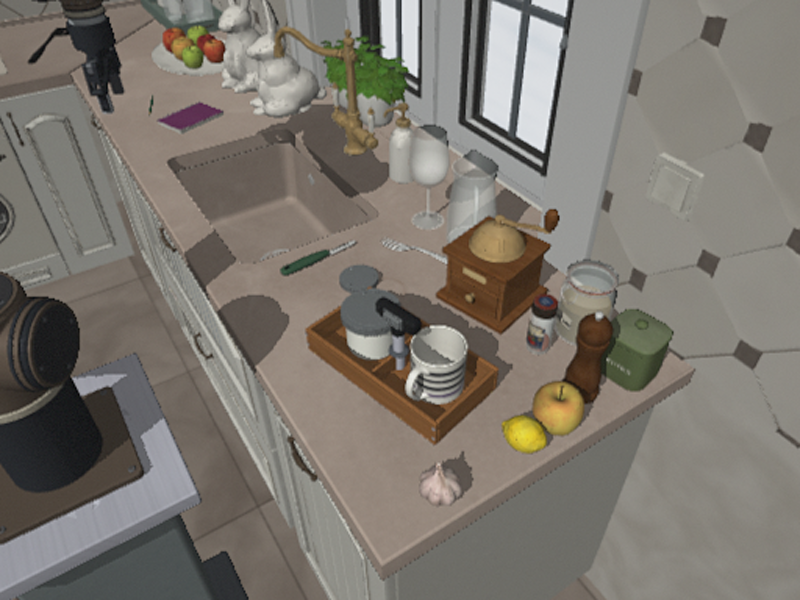

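View pics/top0.png

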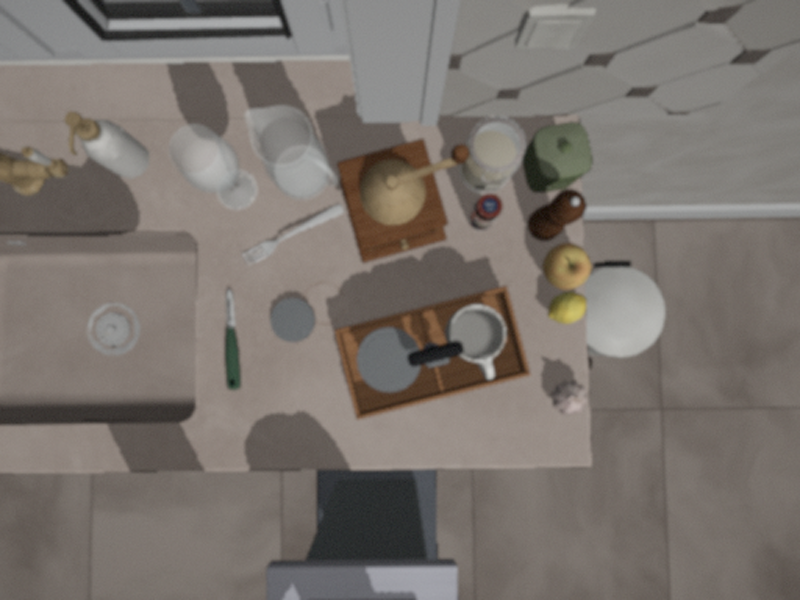

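The scene view shows the caddy: tub with loose lid at (368,315), grip (398,315), mug (438,365). In the top view the tub is on the left (388,360), the mug on the right (477,335) and the rim corners are near (338,330), (511,290), (527,375), (359,415). The small decoy lid is at (292,317). I'll zoom in for precision.

```bash
python3 - <<'E'
from h import *
import pickle
a,b=pickle.load(open('c.pkl','rb'))
t=cv2.resize(b[0][175:275,205:350],None,fx=5.5,fy=5.5,interpolation=cv2.INTER_CUBIC)
cv2.imwrite('pics/topc.png',t)
s=cv2.resize(a[0][180:285,190:325],None,fx=5.5,fy=5.5,interpolation=cv2.INTER_CUBIC)
cv2.imwrite('pics/scenec.png',s)
P=np.array([ray(b,u*.64,v*.64,.05)[:2] for u,v in((338,330),(511,290),(527,375),(359,415))])
print(P,P.mean(0)); print([np.linalg.norm(P[i]-P[i-1]) for i in range(4)])
print(ray(b,388*.64,360*.64,.088),ray(b,436*.64,354*.64,.133))
E
```

```text
[[ 0.54222464  0.03054252]
 [ 0.60357725 -0.25089445]
 [ 0.46619379 -0.27303137]
 [ 0.40553273 -0.00228159]] [ 0.5043821  -0.12391622]
[np.float64(0.14057774033141202), np.float64(0.28804671608028976), np.float64(0.1391555169340464), np.float64(0.27746208582662185)]
[ 0.49443922 -0.05035272  0.088     ] [ 0.50421888 -0.1212692   0.133     ]
```

View pics/topc.png

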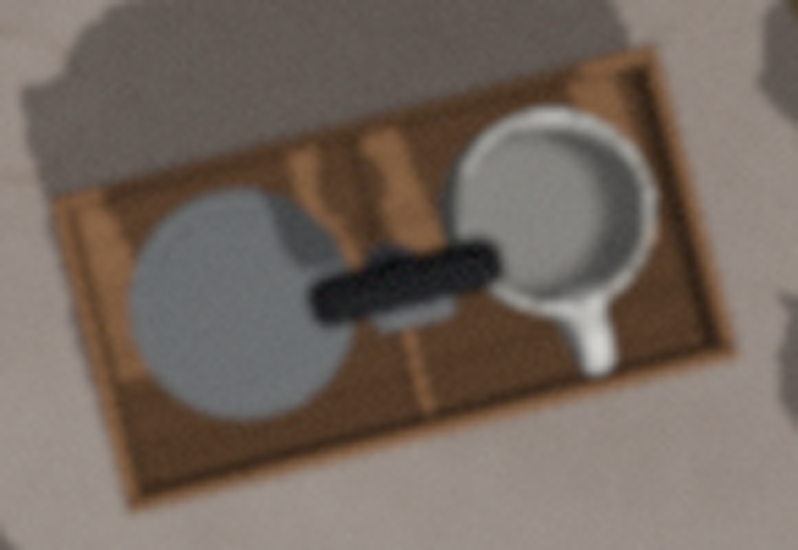

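View pics/scenec.png

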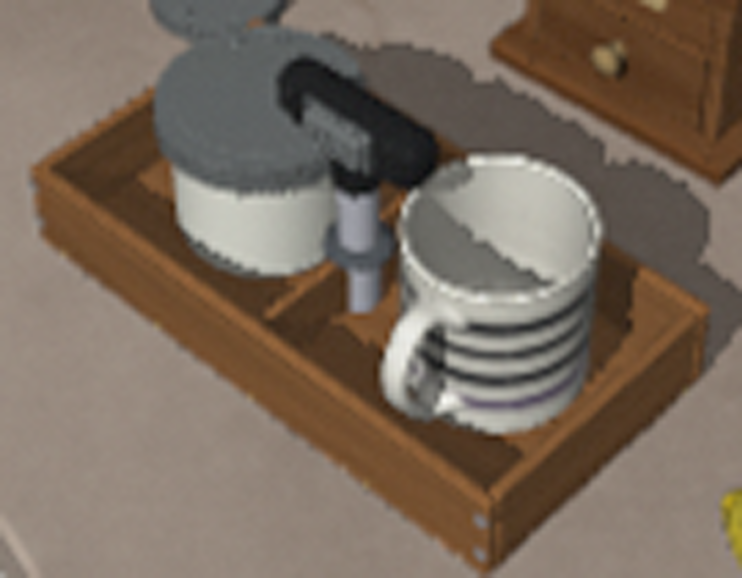

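```bash
python3 - <<'E'
from h import *
import pickle
from scipy.optimize import least_squares
a,b=pickle.load(open('c.pkl','rb'))
T=lambda u,v:(u/5.5+205-.4,v/5.5+175-.4); S=lambda u,v:(u/5.5+190-.4,v/5.5+180-.4)
def tri(ps,pt):
    r=least_squares(lambda p:np.r_[proj(a,p)-ps,proj(b,p)-pt],[.5,-.12,.12]); return r.x.round(4),r.fun.round(1)
print('grip endL',tri(S(302,85),T(325,302)),'endR',tri(S(418,157),T(487,262)))
print('collar', tri(S(360,240),T(395,262)))
# rim fit, given 150x290 at z=.05, both cams
obs=[(b,T(55,197),(75,145)),(b,T(655,50),(75,-145)),(b,T(735,350),(-75,-145)),(b,T(130,505),(-75,145)),
(a,S(38,172),(-75,145)),(a,S(490,497),(-75,-145)),(a,S(707,312),(75,-145))]
def pt(x,l,z=.05):
    c,s=np.cos(x[2]),np.sin(x[2]); l=np.array(l)/1000; return [x[0]+c*l[0]-s*l[1],x[1]+s*l[0]+c*l[1],z]
r=least_squares(lambda x:np.concatenate([proj(c,pt(x,l))-o for c,o,l in obs]),[.5,-.12,-.2]); print(r.x,r.fun.round(1))
x=r.x
for z in(.119,.164,.209): print(z,[(proj(b,pt(x,(0,l),z))-[204.6,174.6])*5.5 for l in(-42,42)],[(proj(a,pt(x,(0,l),z))-[189.6,179.6])*5.5 for l in(-42,42)])
# lid, tri from top-disc centre
print('lid',[ray(b,*T(242,303),z) for z in(.083,.088)],'nominal',pt(x,(0,71)))
print('lid scene', (proj(a,ray(b,*T(242,303),.088))-[189.6,179.6])*5.5)
E
```

```text
grip endL (array([ 0.4975, -0.0866,  0.1194]), array([-0.1,  0. ,  0. , -0.1])) endR (array([ 0.5138, -0.1552,  0.1215]), array([-0.2,  0. ,  0.1, -0.1]))
collar (array([ 0.5097, -0.1199,  0.0425]), array([ 1.2, -0. , -0.6,  1.1]))
[ 0.50662548 -0.12046486  0.23259134] [-1.2 -0.7  0.6 -1.8  1.4  1.4 -0.7  1.3 -1.2 -1.6 -0.1  1.6  1.5 -1.3]
0.119 [array([501.13961813, 254.94939037]), array([308.66164413, 303.19761195])] [array([430.01309356, 167.3341979 ]), array([292.282186 ,  77.3762119])]
0.164 [array([514.90157803, 256.66419355]), array([311.31142107, 307.70097749])] [array([430.82477472,  89.27351395]), array([2.88876169e+02, 1.44369909e-01])]
0.209 [array([530.35016823, 258.58915858]), array([314.28615371, 312.75661377])] [array([431.68978166,   6.08440266]), array([285.2569058, -81.9228393])]
lid [array([ 0.49593779, -0.05099384,  0.083     ]), array([ 0.4961359 , -0.05104967,  0.088     ])] nominal [np.float64(0.49025999173093315), np.float64(-0.05137672183845969), 0.05]
lid scene [261.17482297  93.48829266]
```

```bash
python3 - <<'E'
from h import *
from scipy.spatial.transform import Rotation as Ro
s=get_state(); R=Ro.from_quat(s['tcp_rot']).as_matrix(); print(s['eef_pos'],R.round(4),s['time'],s['qpos'])
y=np.arctan2(R[1,1],R[0,1]); print('y dir ang',y,'needed turn',[(0.2326-y+k*np.pi) for k in(-1,0,1)], (np.array([.495,-.051])-s['eef_pos'][:2])/.02)
E
```

```text
[0.29435905 0.60679591 0.24906213] [[-8.997e-01  4.366e-01 -1.200e-03]
 [ 4.366e-01  8.997e-01 -1.800e-03]
 [ 3.000e-04 -2.200e-03 -1.000e+00]] 0.1 [ 9.68972567e-01  2.87081735e-01  1.57806798e+00 -2.69636131e-05
  1.27862589e+00 -1.50020277e-01]
y dir ang 1.1190009639570841 needed turn [np.float64(-4.027993617546877), np.float64(-0.8864009639570841), np.float64(2.255191689632709)] [ 10.03204764 -32.88979561]
```

Call:
jog_arm --deltas "0.3 -1 0 0 0 -0.27; 0.3 -1 0 0 0 -0.27; 0.3 -1 0 0 0 -0.27; 0.3 -1 0 0 0 -0.27; 0.3 -1 0 0 0 -0.27; 0.3 -1 0 0 0 -0.27; 0.3 -1 0 0 0 -0.27; 0.3 -1 0 0 0 -0.27; 0.3 -1 0 0 0 -0.27; 0.3 -1 0 0 0 -0.27; 0.3 -1 0 0 0 -0.27; 0.3 -1 0 0 0 -0.27; 0.3 -1 0 0 0 -0.27; 0.3 -1 0 0 0 -0.27; 0.3 -1 0 0 0 -0.27; 0.3 -1 0 0 0 -0.27; 0.3 -1 0 0 0 -0.27; 0.3 -1 0 0 0 -0.27; 0.3 -1 0 0 0 -0.27; 0.3 -1 0 0 0 -0.27" --gripper 0 --squeeze 40

```text
time: 2.6
eef_pos: [0.4148, 0.206, 0.2504]
tcp_rot: [0.477, 0.879, 0.0, 0.0]
contact_force: [0.6, 0.8, -0.6]
opening: 0.002
finger_force: 0.0
```

Call:
jog_arm --deltas "0.3 -1 0 0 0 -0.27; 0.3 -1 0 0 0 -0.27; 0.3 -1 0 0 0 -0.27; 0.3 -1 0 0 0 -0.27; 0.3 -1 0 0 0 -0.27; 0.3 -1 0 0 0 -0.27; 0.3 -1 0 0 0 -0.27; 0.3 -1 0 0 0 -0.27; 0.3 -1 0 0 0 -0.27; 0.3 -1 0 0 0 -0.27; 0.3 -1 0 0 0 -0.27; 0.4 -1 0 0 0 -0.27; 0.3 -0.9 0 0 0 -0.22; 0 0 0 0 0 0"

```text
time: 4.35
eef_pos: [0.495, -0.052, 0.2503]
tcp_rot: [0.621, 0.784, 0.0, -0.0]
contact_force: [-0.3, -0.6, 1.1]
opening: 0.001
finger_force: 0.0
```

```bash
python3 - <<'E'
from h import *
import pickle
w=cam('wrist');pickle.dump(w,open('w.pkl','wb'))
cv2.imwrite('pics/w1.png',cv2.resize(w[0],(800,600)))
s=get_state();print(s['eef_pos'],s['contact_force'],proj(w,[.496,-.051,.088])*800/512,proj(w,[.5066,-.1205,.133])*800/512)
from scipy.spatial.transform import Rotation as Ro
print(Ro.from_quat(s['tcp_rot']).as_matrix().round(3))
E
```

```text
[ 0.49467354 -0.05117786  0.25018018] [ 0.11543634 -0.14441744 -0.06083762] [401.13592322 278.32265473] [391.83016845 410.33339487]
[[-0.23   0.973 -0.001]
 [ 0.973  0.23   0.001]
 [ 0.001 -0.    -1.   ]]
```

View pics/w1.png

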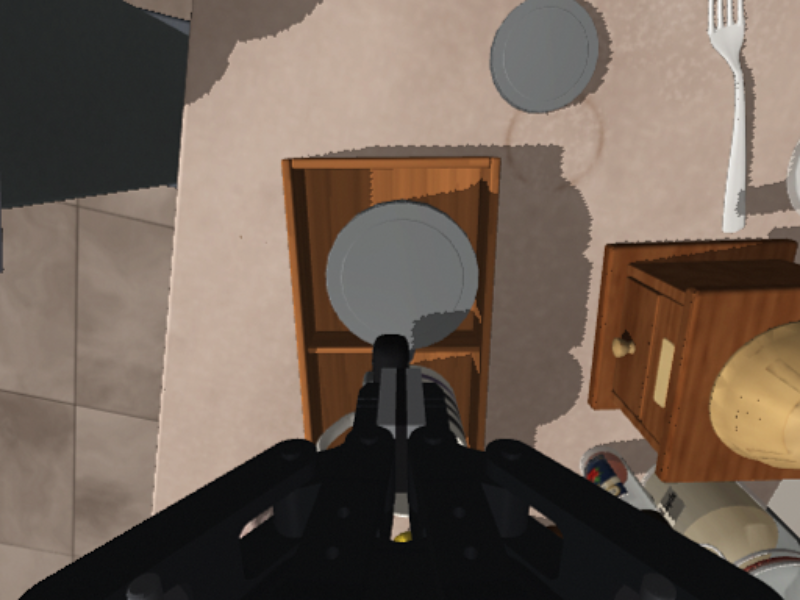

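The lid sits at (402,276), within 2 px of the prediction, and the grip end is at (391,345), clear of the fingers. I'll go down and press.

Call:
jog_arm --deltas "0 0 -1 0 0 0; 0 0 -1 0 0 0; 0 0 -1 0 0 0; 0 0 -1 0 0 0; 0 0 -1 0 0 0; 0 0 -1 0 0 0; 0 0 -0.5 0 0 0; 0 0 -0.2 0 0 0; 0 0 0 0 0 0"

```text
time: 5.52
eef_pos: [0.4949, -0.0506, 0.1167]
tcp_rot: [0.62, 0.785, 0.0, 0.0]
contact_force: [-0.1, -0.2, -0.2]
opening: -0.002
finger_force: 0.0
```

Call:
jog_arm --deltas "0 0 -0.15 0 0 0; 0 0 -0.15 0 0 0; 0 0 -0.15 0 0 0; 0 0 0 0 0 0"

```text
time: 6.02
eef_pos: [0.4944, -0.0507, 0.107]
tcp_rot: [0.62, 0.784, -0.0, -0.0]
contact_force: [0.4, -0.2, -0.0]
opening: -0.002
finger_force: 0.0
```

Call:
jog_arm --deltas "0 0 -0.1 0 0 0; 0 0 -0.1 0 0 0; 0 0 -0.1 0 0 0; 0 0 0 0 0 0"

```text
time: 6.52
eef_pos: [0.4959, -0.0509, 0.1024]
tcp_rot: [0.62, 0.784, 0.001, 0.001]
contact_force: [2.3, 0.8, 4.1]
opening: 0.002
finger_force: 2.3
```

Call:
jog_arm --deltas "0 0 -0.1 0 0 0; 0 0 -0.1 0 0 0; 0 0 0 0 0 0"

```text
time: 6.9
eef_pos: [0.4947, -0.0508, 0.0981]
tcp_rot: [0.62, 0.785, -0.0, -0.0]
contact_force: [-1.8, 1.0, 8.4]
opening: 0.005
finger_force: 4.1
```

Call:
jog_arm --deltas "0 0 -0.1 0 0 0; 0 0 -0.1 0 0 0; 0 0 0 0 0 0"

```text
time: 7.28
eef_pos: [0.495, -0.0508, 0.098]
tcp_rot: [0.62, 0.785, -0.001, -0.001]
contact_force: [-12.5, 3.4, 29.7]
opening: 0.0
finger_force: 14.9
```

The lid bottomed out at TCP z 0.098, the predicted seated height, with 30 N on it. I'll retreat, look to check it, and move over the grip.

Call:
jog_arm --deltas "0 0 0.6 0 0 0; 0 0 1 0 0 0; 0 0 1 0 0 0; 0 0 1 0 0 0; 0 0 1 0 0 0; 0 0 1 0 0 0; 0 -0.5 1 0 0 0; 0.2 -1 0 0 0 0; 0.2 -1 0 0 0 0; 0.15 -1 0 0 0 0; 0 0 0 0 0 0"

```text
time: 8.65
eef_pos: [0.5055, -0.1224, 0.2243]
tcp_rot: [0.621, 0.784, -0.0, -0.001]
contact_force: [0.0, -0.3, 0.5]
opening: 0.002
finger_force: 0.0
```

```bash
python3 - <<'E'
from h import *
w=cam('wrist');a=cam('scene')
i=np.hstack([cv2.resize(w[0],(460,345)),cv2.resize(a[0][180:285,190:325],(340,264))[:264].copy() if 0 else cv2.copyMakeBorder(cv2.resize(a[0][180:285,190:325],(340,264)),0,81,0,0,cv2.BORDER_CONSTANT)])
cv2.imwrite('pics/w2.png',i)
s=get_state();print(s['eef_pos'],s['contact_force'])
for p in([.496,-.051,.079],[.506,-.1207,.133]):print(proj(w,p)*460/512,(proj(a,p)-[190,180])*340/135)
E
```

```text
[ 0.50535718 -0.12098166  0.22456569] [-0.70489661 -0.43246573 -0.41319493]
[236.8727441   95.07829136] [118.81847173  48.35695229]
[230.4803284 180.9211411] [163.0339378   44.10666551]
```

View pics/w2.png

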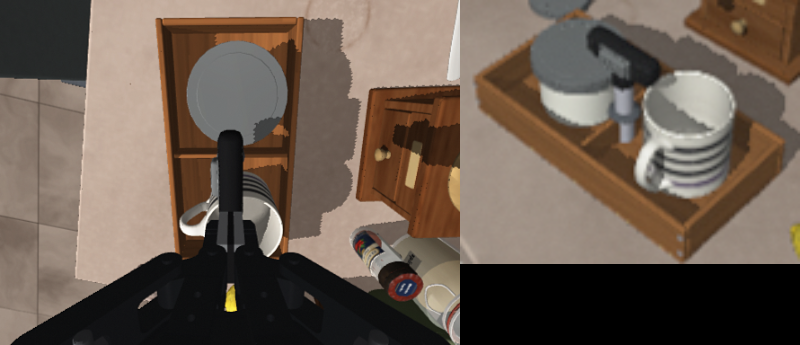

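The lid is concentric and level on the tub (237,93). The grip lies on image column 231, as predicted. I'll open, go down and pinch.

Call:
jog_arm --deltas "0 0 0 0 0 0; 0 0 0 0 0 0; 0 0 0 0 0 0; 0 0 0 0 0 0; 0 0 -1 0 0 0; 0 0 -1 0 0 0; 0 0 -1 0 0 0; 0 0 -1 0 0 0; 0 0 -0.8 0 0 0; 0 0 -0.4 0 0 0; 0 0 0 0 0 0; 0 0 0 0 0 0" --gripper 1

```text
time: 10.25
eef_pos: [0.5062, -0.121, 0.1221]
tcp_rot: [0.62, 0.785, 0.0, 0.001]
contact_force: [0.3, -0.3, 0.2]
opening: 1.004
finger_force: 0.0
```

Call:
jog_arm --deltas "0 0 0 0 0 0; 0 0 0 0 0 0; 0 0 0 0 0 0; 0 0 0 0 0 0; 0 0 0 0 0 0; 0 0 0 0 0 0; 0 0 0 0 0 0; 0 0 0 0 0 0" --gripper 0 --squeeze 40

```text
time: 11.25
eef_pos: [0.5048, -0.1209, 0.1216]
tcp_rot: [0.62, 0.785, -0.001, -0.001]
contact_force: [-5.0, -0.2, 4.9]
opening: 0.251
finger_force: 40.4
```

Call:
jog_arm --deltas "0 0 0.3 0 0 0; 0 0 0.4 0 0 0; 0 0 0.4 0 0 0; 0 0 0.4 0 0 0; 0 0 0.4 0 0 0; 0 0 0 0 0 0"

```text
time: 12.0
eef_pos: [0.5059, -0.1205, 0.1602]
tcp_rot: [0.62, 0.784, 0.0, 0.0]
contact_force: [-3.1, -1.4, -0.6]
opening: 0.257
finger_force: 40.9
```

Call:
jog_arm --deltas "0 0 0.4 0 0 0; 0 0 0.4 0 0 0; 0 0 0.4 0 0 0; 0 0 0.4 0 0 0; 0 0 0.4 0 0 0; 0 0 0.3 0 0 0; 0 0 0.1 0 0 0; 0 0 0 0 0 0"

```text
time: 13.0
eef_pos: [0.5059, -0.1206, 0.2076]
tcp_rot: [0.62, 0.784, 0.0, 0.0]
contact_force: [-0.8, 1.6, -0.1]
opening: 0.252
finger_force: 41.8
```

Call:
jog_arm --deltas "0 0 0.1 0 0 0; 0 0 0.1 0 0 0; 0 0 0.1 0 0 0; 0 0 0 0 0 0; 0 0 0 0 0 0; 0 0 0 0 0 0" --squeeze 80

```text
time: 13.75
eef_pos: [0.5051, -0.1206, 0.2123]
tcp_rot: [0.62, 0.784, -0.0, -0.001]
contact_force: [-0.3, 0.3, -8.3]
opening: 0.246
finger_force: 82.0
```

Call:
jog_arm --deltas "0 0 0.15 0 0 0; 0 0 0.2 0 0 0; 0 0 0.2 0 0 0; 0 0 0 0 0 0; 0 0 0 0 0 0"

```text
time: 14.38
eef_pos: [0.5056, -0.1207, 0.2243]
tcp_rot: [0.62, 0.785, -0.0, -0.0]
contact_force: [-0.6, -0.3, -8.5]
opening: 0.245
finger_force: 82.4
```

The full weight (8.5 N) came on at 90 mm of draw, so the handle is at its second stop. Now I'll lift.

Call:
jog_arm --deltas "0 0 0.2 0 0 0; 0 0 0.4 0 0 0; 0 0 0.5 0 0 0; 0 0 0.5 0 0 0; 0 0 0.5 0 0 0; 0 0 0.5 0 0 0; 0 0 0.5 0 0 0; 0 0 0.5 0 0 0; 0 0 0.5 0 0 0; 0 0 0.4 0 0 0; 0 0 0.2 0 0 0; 0 0 0.1 0 0 0; 0 0 0 0 0 0; 0 0 0 0 0 0; 0 0 0 0 0 0; 0 0 0 0 0 0"

```text
time: 16.38
eef_pos: [0.5056, -0.1207, 0.3201]
tcp_rot: [0.62, 0.785, -0.0, -0.0]
contact_force: [-1.0, 0.2, -9.0]
opening: 0.248
finger_force: 82.2
```

```bash
python3 - <<'E'
from h import *
a=cam('scene')
cv2.imwrite('pics/s3.png',cv2.resize(a[0][110:290,150:390],(800,600)))
s=get_state();print(s['eef_pos'],s['contact_force'],s['wrist_torque'])
x=[.5066,-.1205,.2326];c,q=np.cos(x[2]),np.sin(x[2]);z0=s['eef_pos'][2]-.211
for l in((-.075,.145),(-.075,-.145),(.075,-.145)):print((proj(a,[x[0]+c*l[0]-q*l[1],x[1]+q*l[0]+c*l[1],z0+.05])-[150,110])*800/240)
E
```

```text
[ 0.5056323  -0.12072689  0.32021182] [-0.5110125   0.05275456 -8.88340948] [ 0.01612205 -0.00121528 -0.01828829]
[134.53990493 222.99669478]
[433.04305351 428.61762828]
[580.01556066 307.38057721]
```

View pics/s3.png

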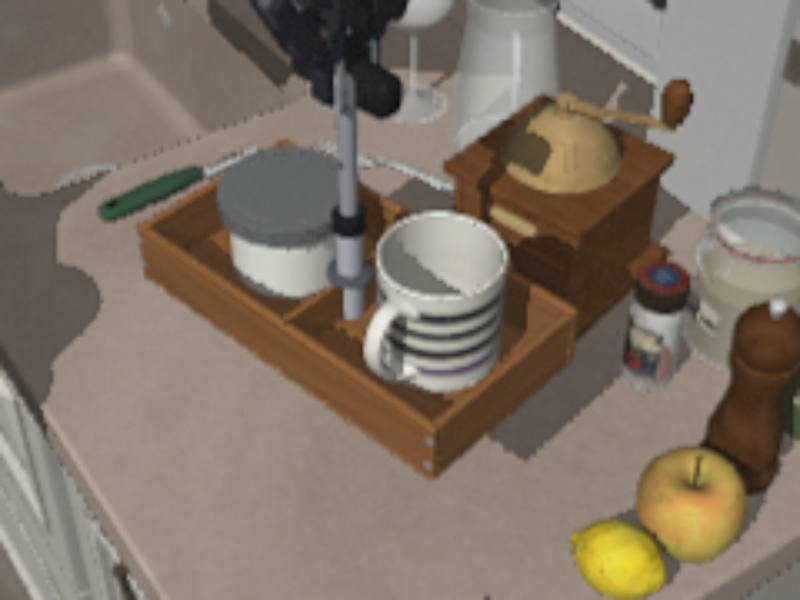

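The caddy hangs level: its corners at (140,228), (433,428) and (577,312) match the predicted level pose. The handle is fully out, and the closed tub and mug are aboard.

```bash
python3 -c "
from plant import ctrl; print(ctrl.sign_off())"
```

```text
the job is handed in; nothing more can be done
None
```

I handed the job in with the lid pressed on level, the handle drawn to its second stop, and the loaded caddy held level about 11 cm above the worktop; nothing else was touched, and no verdict came back.

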